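Unlock the clay paddle from its keeper hook and stand it in the tool caddy

ROBOT

A 6-joint arm with a two-finger parallel gripper is mounted at the origin on the work surface. World frame = base frame: x ahead of the robot, y to its left, z up, the work surface at z = 0. Lengths are in mm, angles in rad, forces in N, time in s.
With the tool pointing down it reaches from about 350 to 850 mm from the base axis. Payload 8.1 kg.
Tool frame: the origin (TCP) lies where the fingers leave the gripper's body, on its centre line; the fingertips stand 73 mm ahead of it and the grasp point (between the pads) lies 54 mm ahead of it; z points along the fingers, x is the direction in which the jaws open and shut, and the axes are right-handed (so a half turn about z gives the same grasp; the last joint's range is limited). The gripper opens to 85 mm and grips with 20 to 120 N. Pads are 22 mm wide; open, the fingers measure 114 mm over their backs; the gripper's body (76 mm by 85 mm) begins 54 mm behind the grasp point. The pads swing forward as they close: fully open they stand 13 mm farther back than shut.
Start: joints at [1.129, 0.13, 1.488, -0, 1.523, -0.085], TCP at [209.546, 562.225, 303.892] pointing down, gripper open.
Joint ranges: [-2.96, 2.96], [-0.89, 2.26], [0.02, 2.5], [-1.34, 4.48], [0, 2.73], [-2.66, 2.66]. Speed limits (rad/s): [2.39, 2.39, 2.79, 3.14, 3.14, 3.14].

INTERFACE

Orientations are given as a unit quaternion [w, x, y, z].
In Python, from cell import get_state, camera, job_done, find_in gives the robot as it stands.
- The arm moves only by the tool move_arm, never from a script. Its argument "commands" is a list that holds one entry, the list of rows, each a list of 7 numbers: the shift along the tool's x, y, z in m, then the turn, a rotation vector about the tool's x, y, z in rad, then the closure, from -1 (fully open) to 1 (shut). A call has 1 to 5 rows; each row is the pose to reach, as a shift and turn from the pose commanded when the call began, along the tool's axes at that moment; what a row does not reach only later rows make up. A row lasts 1/8 s, in which the tool goes at most 62.5 mm and 10.7 degrees, less where a joint would pass 70% of its speed; a pose out of reach is approached as far as the arm can. A call with a gripper value outside its range is refused whole. The fingers move at their own pace and stop on an object; "force" is the grip in N (left out, the last holds). Time passes only in rows, so rows that repeat a pose let the fingers close. It gives the time, the measured TCP pose, the force and the opening at its end, in the units of the state.
- get_state(): the state, without advancing time (a new reading comes with each control period).
- camera(name): name is "scene" or "top" or "wrist"; returns a dict with "image" (420x560x3 uint8, red, green, blue), "intrinsics" (3x3 intrinsics, pixels), "k1" (the pictures are not rectified: a ray, as slopes to the right and down, at radius r is drawn at 1 + k1 r^2 times it, then the intrinsics apply), "R" (3x3) and "t" (3): a world point X has camera coordinates R X + t. Camera axes: x right, y down, z forward; pixel columns grow to the right and rows downward; lengths in mm; the calibration is good to about 2 mm. A picture is of the moment at which its call begins. There is no depth.
- job_done(): hands the job in, once; it reports no verdict.
Trained networks look in a picture, given as the dict that the camera call returned (one of the last four; its "shot" number tells which), for a name from the list of things; names that differ only in an ending like _2 or _b are one class to them, and where a whole thing is asked for, a point or a joint stands for the part that bears it (a point fixed in the world has none). Each returns a list of dicts, best first, with "conf" (0 to 1); they miss things now and then, are a little off and sometimes report something else, mostly with a low value. They report only what shows in the picture. A call takes as long as a camera call. They do not tell look-alikes from the thing itself.
- find_in(picture, thing): "box" ([left, top, right, bottom] in pixels, round what is visible of it).
The state is a dict: "clock": time; "joints": joint angles; "qd": joint speeds; "effort": joint torques, N m; "tool_pos": TCP position; "eef_rot": TCP orientation; "force": force on the tool from outside, world axes, zero at the start; "moment": the same for the moment, N m; "width": finger opening in mm.
Only numpy, scipy, OpenCV 4.12 (cv2) and the standard library are available. Lean on these libraries where they do the work, as an engineer would, in place of code of your own. Each camera call takes 0.05 s, during which the arm holds its last target.

TASK

Take the wide pale clay paddle off its locking hook: press the hook's red sprung keeper down flat, draw the paddle out over it and off the tip without forcing the hook, and stand it gently, blade down, in the empty compartment of the tool caddy. Leave the narrow dark beater hanging on the other hook and do not disturb the two fresh clay pots.

Things in the scene. Friction and masses are not known exactly. Their poses are not given: they have to be found in the camera images.
- rack: Fixed wooden bench rack with two like steel locking hooks at y = +100 (left) and -100 mm (right), both pointing along the rack's -x, roughly at the robot. Origin on the bench midway between the hooks, under their bends; z up. The rail that carries them has its face at x = +82, its top 192 mm above the bench. The hooks are made for hand loads: more than 25 N bends them.
- seat_left (a point): Top centre of the left hook's seat, where a tool hangs: 24 mm from the bend towards the rail, axes as the rack. The seat is level, from x = +36 to +7, 12 wide, 8 thick, top 200 mm above the bench; behind it the root drops away to the rail, leaving a finger about 45 mm behind a hanging tool's head.
- seat_right (a point): The same point of the right hook.
- keeper_left (a joint): Red sprung keeper astride the left hook's arm, 15 wide, 56 long, pivot 52 mm outward of the bend, free end towards the rail. Value is the angle pressed: 0 up (free end 27 mm above the arm, 3 to 14 mm outward of the bend as the arm rises more), 0.5 flat at its hard stop, top 0.7 mm below seat level. Light spring, about 1 N flat at the free end; springs up if let go.
- keeper_right (a joint): The same keeper on the right hook. Pulling a tool outward against a raised keeper only jams it, and so does lifting the tool high while its rim lies over the keeper; once the rim lies on the flat free end, the tool's own weight holds the keeper down.
- paddle: Wide pale wooden clay paddle, 0.19-0.31 kg, hanging on either hook. Origin: middle of the top rim of its hanging slot, resting on the seat; x through its thickness (along the hook), z up. Head 18 thick, 42 wide, up to z = +44; slot through it 24 wide, z = 0 to -24, rim rounded 2.5; neck 34 wide; blade 14 thick, 84 wide, to z = -170. It lifts 16 mm on the seat, too little to clear the keeper.
- paddle_foot (a point): Centre of the paddle's lower edge, 170 mm below its origin.
- beater: Narrow dark wooden beater with the same head and slot, blade 44 wide, hanging on the other hook. Stays there.
- caddy: Fixed wooden tool caddy, 104 (x) by 130 (y) mm, 75 high, walls 8. A divider along y makes two compartments: the one at -x is empty, the one at +x holds ribs and tools up to 125 mm high. Origin under its centre on the bench.
- slot (a point): Centre of the floor of the empty compartment, 8 mm above the bench; the compartment is 40 mm (x) by 114 mm (y) inside, 67 deep. Axes as the caddy.
- pot_a: Fresh thrown clay pot, 92 wide, 88 high, loose on a ware board. Origin under its foot. Bystander.
- pot_b: Fresh thrown clay pot, 100 wide, 78 high, on the same board. Bystander.
- bend_left (a point): Bend of the left hook, at seat height, rack x = 0; axes as the rack. From here a front arm 80 mm long, 11 wide, 6 thick, its top 3.5 mm below seat level at the bend, runs outward (-x) to a 12 mm ball. Bent by use, each arm rises to its tip by its own angle, 0.02 to 0.40 rad, which is not measured and has to be felt.
- bend_right (a point): The same point of the right hook; its arm has another angle.
Things that resemble listed ones, but are neither listed nor needed, are in the scene too. What is shaped like the paddle but yellow is not meant.

How it is judged:
By the outcome, as a careful person would: the job done as asked, in the order asked, and still so for the second after the job is handed in, with the robot touching nothing.
It also fails if it takes over 72 s, if anything falls off the work surface, if the arm or the gripper's body presses on something with over 40 N, if the wrist force passes 120 N, or if a joint passes its speed limit or range.

## Working session

There is one attempt and no reset: what is moved stays moved. The work goes in short steps, Python scripts to look and compute and a tool call to move; the robot and the scene stay as the last step left them, time stands still between calls to the robot, and variables do not carry over. Pictures are saved under pics/ and viewed, and the job is handed in when it is done.

Besides the shell and the picture viewer there is one more tool, called after "Call:" by a JSON object that holds its "op" and its "data", one argument or row to a line. move_arm: Moves the arm, as the interface text tells. Its arguments: {"type":"object","properties":{"commands":{"type":"array","items":{"type":"array","items":{"type":"array","items":{"type":"number"}}}},"force":{"type":"number"}},"required":["commands"]}

```bash
mkdir -p pics; ls; cat > h.py <<'E'
from cell import get_state, camera, job_done, find_in
import numpy as np, cv2
def save(p,n): cv2.imwrite(f'pics/{n}.png',p['image'][:,:,::-1])
E
python3 - <<'E'
from h import *
s=get_state()
for k,v in s.items(): print(k,np.round(v,3).tolist())
for n in ['scene','top','wrist']:
    p=camera(n); save(p,n+'0')
    print(n,p['intrinsics'],p['k1'],p['R'],p['t'])
    for t in ['rack','paddle','beater','caddy','pot_a','keeper_left','seat_left']:
        try: print(t,[(np.round(d['box']).tolist(),round(d['conf'],2)) for d in find_in(p,t)])
        except Exception as e: print(t,e)
E
```

```text
pics
clock 0.0
joints [1.129, 0.131, 1.489, -0.0, 1.523, -0.085]
qd [0.001, -0.001, 0.002, 0.001, 0.0, 0.001]
effort [0.001, -56.942, -50.054, -0.0, 0.015, 0.0]
tool_pos [209.37, 561.829, 302.824]
eef_rot [0.0, 0.821, 0.57, -0.001]
force [-0.514, 0.088, 0.158]
moment [0.016, -0.035, 0.023]
width 85.527
scene [[456.8092407    0.         280.52344566]
 [  0.         456.8092407  213.41210882]
 [  0.           0.           1.        ]] 0.04939472078701453 [[-0.59059931  0.80693985 -0.00636661]
 [ 0.69138251  0.50192274 -0.51967662]
 [-0.41615223 -0.31132241 -0.85433932]] [ 318.13250497 -304.36510193 1526.0284056 ]
rack [([157.0, 152.0, 302.0, 336.0], 0.88)]
paddle [([200.0, 166.0, 229.0, 226.0], 0.98), ([116.0, 158.0, 157.0, 215.0], 0.73)]
beater [([265.0, 217.0, 277.0, 268.0], 0.64)]
caddy [([369.0, 241.0, 435.0, 306.0], 0.84)]
pot_a [([204.0, 144.0, 240.0, 189.0], 0.79), ([202.0, 172.0, 231.0, 227.0], 0.71), ([180.0, 123.0, 214.0, 166.0], 0.65)]
keeper_left [([273.0, 212.0, 291.0, 226.0], 0.56)]
seat_left [([155.0, 155.0, 300.0, 335.0], 0.59)]
top [[380.47804364   0.         275.78422
[... 472 characters left out ...]
0], 0.56)]
caddy [([131.0, 237.0, 188.0, 283.0], 0.75)]
pot_a [([404.0, 240.0, 446.0, 281.0], 0.71), ([361.0, 236.0, 406.0, 271.0], 0.59)]
keeper_left [([257.0, 188.0, 268.0, 211.0], 0.72)]
seat_left [([234.0, 136.0, 400.0, 239.0], 0.62)]
wrist [[294.94818421   0.         277.02694466]
 [  0.         294.94818421 213.54761585]
 [  0.           0.           1.        ]] -0.06003114067119106 [[ 3.48792107e-01  9.37200069e-01 -3.10316919e-04]
 [ 9.03617062e-01 -3.36205842e-01  2.65408812e-01]
 [ 2.48636827e-01 -9.28529064e-02 -9.64135917e-01]] [-598.78119397  -34.53565442  378.2200615 ]
rack []
paddle []
beater []
caddy [([125.0, 345.0, 220.0, 403.0], 0.57)]
pot_a []
keeper_left []
seat_left []
```

```bash
python3 - <<'E'
import cv2
a=cv2.imread('pics/scene0.png');cv2.imwrite('pics/scene0z.png',cv2.resize(a[110:350,100:450],None,fx=2.28,fy=2.28,interpolation=cv2.INTER_CUBIC))
a=cv2.imread('pics/top0.png');cv2.imwrite('pics/top0z.png',cv2.resize(a[120:300,120:470],None,fx=2.28,fy=2.28,interpolation=cv2.INTER_CUBIC))
E
```

```text
(no output)
```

View pics/scene0z.png

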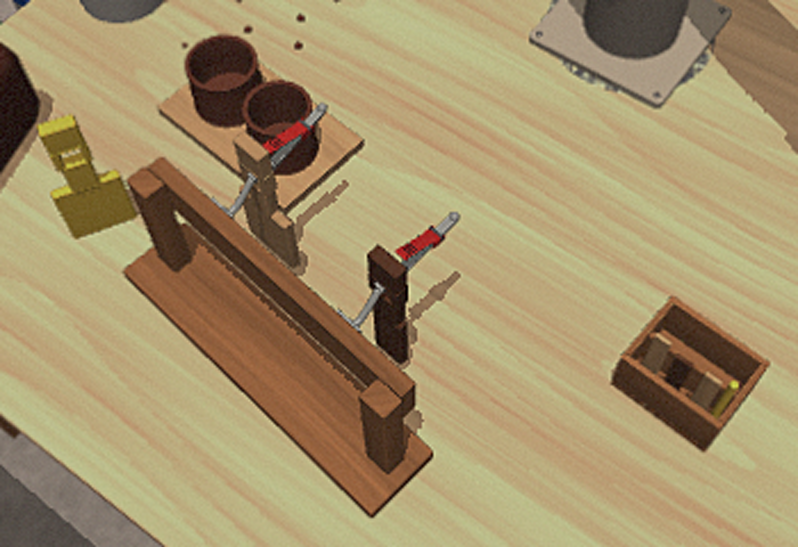

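View pics/top0z.png

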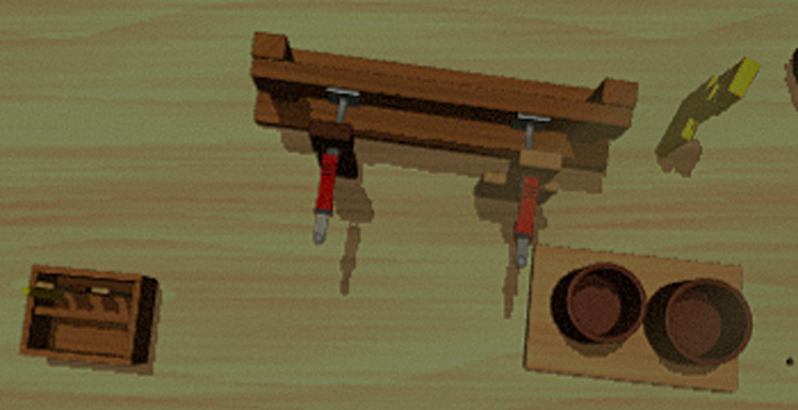

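View pics/wrist0.png

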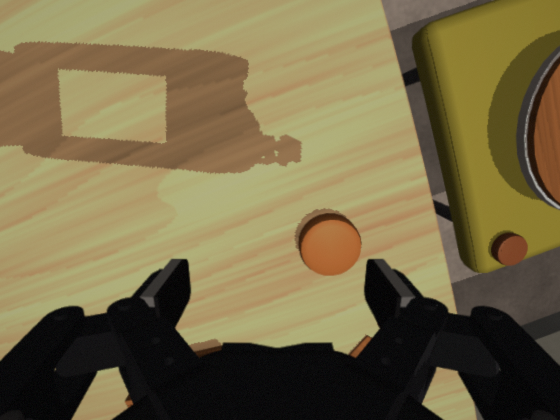

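```bash
python3 - <<'E'
import cv2
a=cv2.imread('pics/scene0.png')
def c(a,x0,y0,x1,y1,f,n):
    b=cv2.resize(a[y0:y1,x0:x1],None,fx=f,fy=f,interpolation=cv2.INTER_CUBIC)
    for x in range(x0-x0%10+10,x1,10):
        cv2.line(b,(int((x-x0)*f),0),(int((x-x0)*f),6 if x%50 else 14),(255,0,255),1)
        if x%20==0: cv2.putText(b,str(x),(int((x-x0)*f)-10,24),0,.35,(255,0,255),1)
    for y in range(y0-y0%10+10,y1,10):
        cv2.line(b,(0,int((y-y0)*f)),(6,int((y-y0)*f)),(255,0,255),1)
        if y%20==0: cv2.putText(b,str(y),(8,int((y-y0)*f)+4),0,.35,(255,0,255),1)
    cv2.imwrite('pics/'+n+'.png',b)
c(a,150,145,310,265,5,'s1'); c(a,360,230,450,320,6,'s2')
a=cv2.imread('pics/top0.png')
c(a,225,130,405,250,4.4,'t1'); c(a,120,225,200,295,7,'t2')
E
```

```text
(no output)
```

View pics/s1.png

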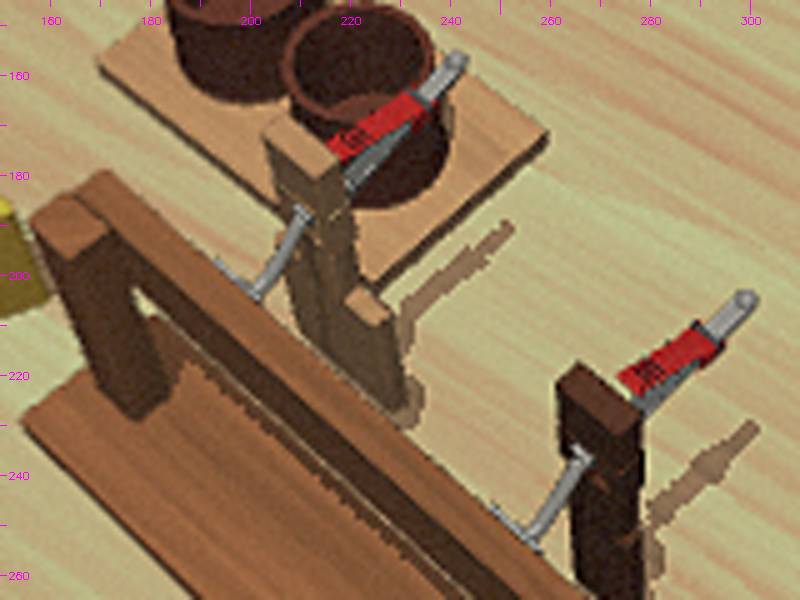

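View pics/s2.png

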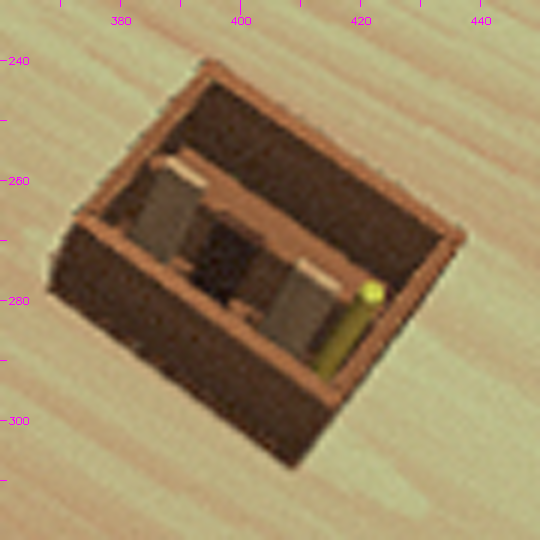

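View pics/t1.png

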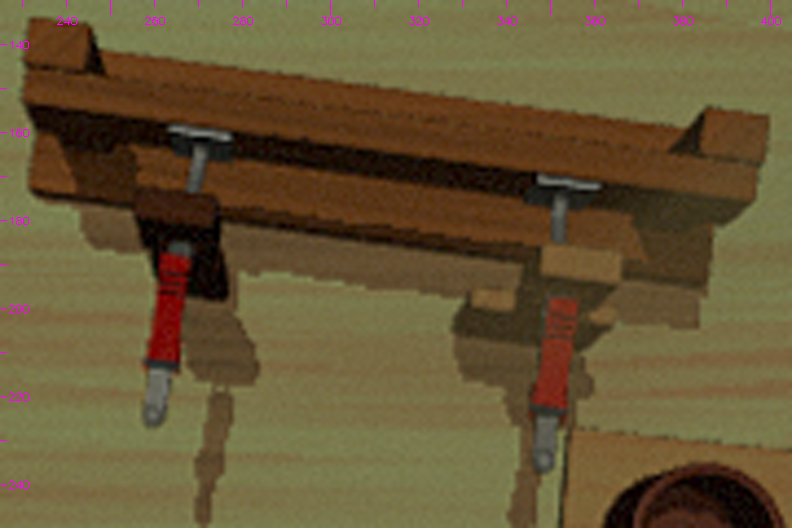

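View pics/t2.png

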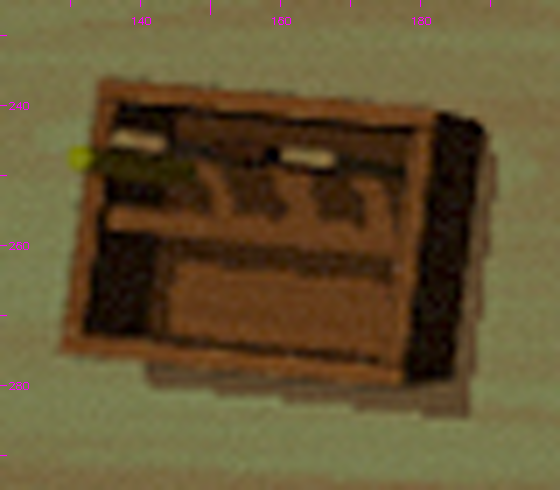

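```bash
cat >> h.py <<'E'
CAM={'scene':(np.array([[456.8092407,0,280.52344566],[0,456.8092407,213.41210882],[0,0,1]]),0.04939472078701453,np.array([[-0.59059931,0.80693985,-0.00636661],[0.69138251,0.50192274,-0.51967662],[-0.41615223,-0.31132241,-0.85433932]]),np.array([318.13250497,-304.36510193,1526.0284056])),
'top':(np.array([[380.47804364,0,275.78422863],[0,380.47804364,213.21675678],[0,0,1]]),-0.009357817022076253,np.array([[0.00885232,-0.99966942,-0.02413896],[-0.98902726,-0.00519299,-0.14764181],[0.14746764,0.02518106,-0.98874628]]),np.array([12.9162912,576.92100123,993.81427104]))}
def proj(cam,X):
    K,k1,R,t=CAM[cam] if isinstance(cam,str) else (np.array(cam['intrinsics']),cam['k1'],np.array(cam['R']),np.array(cam['t']))
    X=np.atleast_2d(X); c=X@R.T+t; s=c[:,:2]/c[:,2:]; s=s*(1+k1*(s**2).sum(1))[:,None]
    return s@K[:2,:2].T+K[:2,2]
def W(p,X):
    X=np.atleast_2d(np.array(X,float)); c,s=np.cos(p[2]),np.sin(p[2])
    return np.c_[p[0]+c*X[:,0]-s*X[:,1],p[1]+s*X[:,0]+c*X[:,1],X[:,2]]
E
python3 - <<'E'
from h import *
from scipy.optimize import least_squares
sc={'cad':[([-52,-65,75],(395,239.7)),([-52,65,75],(437.8,269.3)),([52,65,75],(415.8,297.2)),([52,-65,75],(372.5,265.5)),([52,-65,0],(368.3,278.3)),([52,65,0],(408.8,308))]}
tp={'cad':[([52,65,75],(134.3,236.1)),([52,-65,75],(182.4,241)),([-52,-65,75],(177.9,279.7)),([-52,65,75],(128.9,275))]}
def f(p): return np.concatenate([(proj(c,W(p,[x]))[0]-np.array(u)) for c,d in (('scene',sc['cad']),('top',tp['cad'])) for x,u in d])
r=least_squares(f,[500,300,0]); print('caddy',r.x, np.round(r.fun.reshape(-1,2),1).tolist())
S=[([33,-121,244],(204.4,172)),([15,-121,244],(207,168.4)),([15,-79,244],(218,176)),([33,-79,244],(213.6,180.6)),
([15,79,244],(265.6,217.4)),([15,121,244],(278,226.6)),([33,121,244],(275,231)),([33,79,244],(262,221.6))]
T=[([33,-79,244],(348.4,186.1)),([33,-121,244],(365.9,187.3)),([15,-121,244],(365.5,194.3)),([15,-79,244],(347.7,193)),
([33,121,244],(256.4,173.6)),([33,79,244],(274.1,174.8)),([15,79,244],(273.6,180.2)),([15,121,244],(255.5,179))]
def tip(y,a): return [-80*np.cos(a)-3*np.sin(a),y,196.5+80*np.sin(a)-3*np.cos(a)]
def g(p):
    o=[]
    # remap corners sign: scene
    for c,d in (('scene',S),('top',T)):
        for x,u in d: o.append(proj(c,W(p,[x]))[0]-np.array(u))
    for y,a,us,ut in ((-100,p[3],(241.4,157.4),(348.4,234.8)),(100,p[4],(299.2,205),(259.8,223.9))):
        o.append(proj('scene',W(p,[tip(y,a)]))[0]-us); o.append(proj('top',W(p,[tip(y,a)]))[0]-ut)
    return np.concatenate(o)
r=least_squares(g,[700,-50,-0.1,.2,.2],loss='soft_l1'); print('rack',r.x,np.round(g(r.x).reshape(-1,2),1).tolist())
E
```

```text
caddy [ 4.53388093e+02  3.31141274e+02 -8.43168539e-02] [[-0.3, -1.2], [0.3, -1.2], [0.0, 0.3], [-0.6, 0.1], [-0.9, -0.9], [-0.1, -0.0], [-0.6, -0.7], [-0.3, -1.1], [-0.9, 0.2], [-1.0, 0.1]]
rack [ 5.91702104e+02 -6.01928541e+01 -1.36208777e-01  3.28116827e-01
 -6.16048744e+00] [[-1.9, -0.8], [1.0, -1.4], [1.4, 0.5], [0.3, 0.3], [-0.2, -2.4], [0.4, -0.7], [-2.1, -0.1], [-2.2, -1.8], [-2.2, -2.5], [-0.7, -1.1], [-1.2, -0.1], [-2.5, -1.4], [0.3, -2.2], [1.3, -0.8], [0.6, 1.6], [0.0, 0.2], [0.3, -0.7], [-0.4, 0.3], [0.2, -0.3], [-0.2, 0.7]]
```

```bash
cat >> h.py <<'E'
from scipy.spatial.transform import Rotation as Ro
def tool():
    s=get_state(); q=s['eef_rot']; return np.array(s['tool_pos']),Ro.from_quat([q[1],q[2],q[3],q[0]]).as_matrix(),s
def delta(pos,yaw,tilt=0,):
    """shift in tool axes m & rotvec to reach TCP pos, tool x at yaw, pointing down, then tilt about tool y"""
    p,R,s=tool(); c,sn=np.cos(yaw),np.sin(yaw)
    Rt=np.array([[c,sn,0],[sn,-c,0],[0,0,-1.]])@Ro.from_rotvec([0,tilt,0]).as_matrix()
    return np.round(R.T@(np.array(pos)-p)/1000,4),np.round(Ro.from_matrix(R.T@Rt).as_rotvec(),4)
E
python3 - <<'E'
from h import *
p,R,s=tool(); c=camera('wrist'); C=-np.array(c['R']).T@c['t']
print(R.T@(C-p)); print((np.array(c['R'])@R).round(3))
print(delta([500,-150,430],-0.136))
E
```

```text
[ -1.13485644 -67.36529094 -69.71589039]
[[ 1.    -0.     0.   ]
 [ 0.001  0.964 -0.265]
 [-0.     0.265  0.964]]
(array([-0.5659,  0.5209, -0.1261]), array([-0.    ,  0.    ,  1.3501]))
```

Call:
{"op": "move_arm", "data": {
  "commands": [
    [[-0.5659,0.5209,-0.1261,0,0,1.35,-1],[-0.5659,0.5209,-0.1261,0,0,1.35,-1],[-0.5659,0.5209,-0.1261,0,0,1.35,-1],[-0.5659,0.5209,-0.1261,0,0,1.35,-1],[-0.5659,0.5209,-0.1261,0,0,1.35,-1]]
  ]
}}

```text
clock: 1.88
tool_pos: [326.3, 274.9, 355.0]
eef_rot: [-0.0, 0.991, 0.135, 0.0]
force: [0.7, -0.0, 0.1]
width: 85.2
```

```bash
python3 - <<'E'
from h import *
P=[591.7,-60.2,-0.136]
print(tool()[0],tool()[2]['clock']); t=W(P,[[-10,-160,350]])[0]; print(t,delta(t,-0.136))
E
```

```text
[326.2733325  274.89968936 354.9789177 ] 1.875
[ 560.09935436 -217.36678783  350.        ] (array([0.0936, 0.5369, 0.005 ]), array([-4.000e-04, -9.000e-04,  4.068e-01]))
```

Call:
{"op": "move_arm", "data": {
  "commands": [
    [[0.0936,0.5369,-0.02,0,0,0.407,-1],[0.0936,0.5369,-0.02,0,0,0.407,-1],[0.0936,0.5369,-0.02,0,0,0.407,-1],[0.0936,0.5369,-0.02,0,0,0.407,-1],[0.0936,0.5369,-0.02,0,0,0.407,-1]]
  ]
}}

```text
clock: 2.5
tool_pos: [462.1, -6.8, 366.4]
eef_rot: [-0.0, 0.998, -0.065, 0.001]
force: [1.4, 1.0, -0.8]
width: 85.7
```

```bash
python3 - <<'E'
from h import *
P=[591.7,-60.2,-0.136]
print(tool()[0],tool()[2]['clock']); t=W(P,[[-10,-160,350]])[0]; print(t,delta(t,-0.136))
E
```

```text
[462.13537043  -6.76786963 366.43900835] 2.5
[ 560.09935436 -217.36678783  350.        ] (array([0.1246, 0.196 , 0.0166]), array([-0.0002, -0.0013,  0.0052]))
```

Call:
{"op": "move_arm", "data": {
  "commands": [
    [[0.1246,0.196,0.0166,0,0,0.005,-0.4],[0.1246,0.196,0.0166,0,0,0.005,-0.4],[0.1246,0.196,0.0166,0,0,0.005,-0.4],[0.1246,0.196,0.0166,0,0,0.005,-0.4],[0.1246,0.196,0.0166,0,0,0.005,-0.4]]
  ]
}}

```text
clock: 3.12
tool_pos: [559.7, -218.1, 347.6]
eef_rot: [-0.0, 0.998, -0.069, -0.001]
force: [0.2, 0.1, -0.2]
width: 60.0
```

```bash
python3 - <<'E'
from h import *
p=camera('wrist'); save(p,'w1'); import pickle; pickle.dump({k:p[k] for k in('intrinsics','k1','R','t')},open('w1.pkl','wb'))
print(tool()[0],tool()[2]['clock'],tool()[2]['width'],tool()[2]['force'])
E
```

```text
[ 559.53134709 -216.51124276  348.20173198] 3.175 59.473850578868785 [ 0.34837717 -0.37164887 -0.61100827]
```

View pics/w1.png

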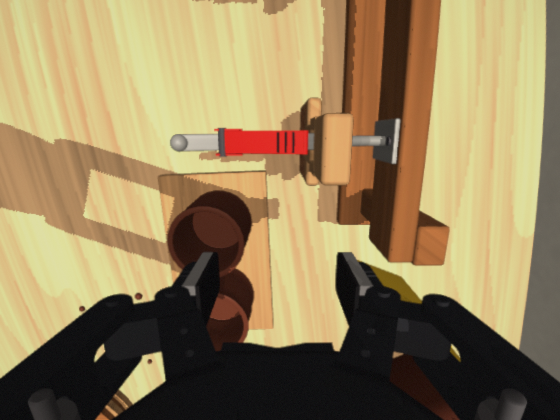

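```bash
cat >> h.py <<'E'
def crop(a,x0,y0,x1,y1,f,n):
    b=cv2.resize(np.ascontiguousarray(a[y0:y1,x0:x1,::-1]),None,fx=f,fy=f,interpolation=cv2.INTER_CUBIC)
    for x in range(x0-x0%10+10,x1,10):
        cv2.line(b,(int((x-x0)*f),0),(int((x-x0)*f),6),(255,0,255),1)
        if x%20==0: cv2.putText(b,str(x),(int((x-x0)*f)-10,18),0,.35,(255,0,255),1)
    for y in range(y0-y0%10+10,y1,10):
        cv2.line(b,(0,int((y-y0)*f)),(6,int((y-y0)*f)),(255,0,255),1)
        if y%20==0: cv2.putText(b,str(y),(8,int((y-y0)*f)+4),0,.35,(255,0,255),1)
    cv2.imwrite('pics/'+n+'.png',b)
E
python3 -c "
from h import *
crop(cv2.imread('pics/w1.png')[:,:,::-1],160,80,460,280,2.66,'w1z')"
```

```text
(no output)
```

View pics/w1z.png

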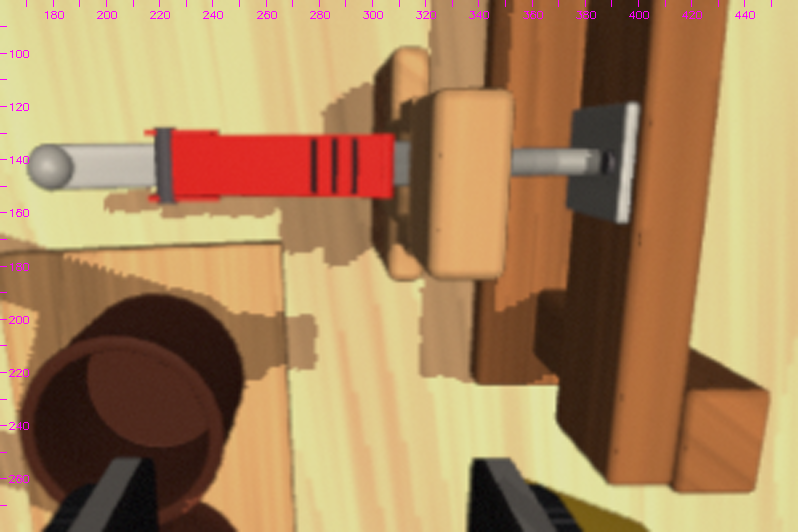

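```bash
cat > fit.py <<'E'
from h import *
import pickle
from scipy.optimize import least_squares
w=pickle.load(open('w1.pkl','rb'))
def arm(a,u,h,y): # u outward along arm, h above arm top
    return [-u*np.cos(a)-h*np.sin(a), y, 196.5+u*np.sin(a)+h*np.cos(a)]
hd=[([33,-21,244],),]
def res(p):
    rk=p[:3]; a=p[3]; al=p[4]; pd=p[5:8]
    o=[]
    def add(c,X,u,s): o.append((proj(c,W(rk,[X]))[0]-np.array(u))/s)
    add(w,arm(a,80,-3,-100),(178.8,142.8),1)
    ke=arm(a,52-56*np.cos(.5),26.8+2.5,-100)
    for s,u in ((7.5,(307.7,130.4)),(-7.5,(307.7,154.4))): add(w,[ke[0],-100+s,ke[2]],u,1.)
    for y,u in ((-40,None),): pass
    # rail edge: horizontal pixel of line at rows 80 and 262
    A=proj(w,W(rk,[[82,-60,192]]))[0];B=proj(w,W(rk,[[82,-160,192]]))[0]
    for (U,V) in ((404.4,80),(388.6,262.3)):
        t=(V-A[1])/(B[1]-A[1]); o.append(np.array([(A[0]+t*(B[0]-A[0])-U)]))
    def head(X):
        c,s=np.cos(pd[2]),np.sin(pd[2]); return [24+pd[0]+c*X[0]-s*X[1],-100+pd[1]+s*X[0]+c*X[1],244]
    for X,u in (([-9,21],(323.5,113.5)),([9,21],(352.5,114.2)),([9,-21],(349,184.9)),([-9,-21],(321.7,184.1))): add(w,head(X),u,1)
    add('scene',arm(a,80,-3,-100),(241.4,157.4),1.5); add('top',arm(a,80,-3,-100),(348.4,234.8),1.5)
    add('scene',arm(al,80,-3,100),(299.2,205),1.5); add('top',arm(al,80,-3,100),(259.8,223.9),1.5)
    return np.concatenate(o)
if __name__=='__main__':
    r=least_squares(res,[592,-60,-.136,.3,.2,0,0,0])
    print(r.x.round(3)); print(r.fun.round(1).tolist())
    C=np.linalg.inv(r.jac.T@r.jac); print(np.sqrt(np.diag(C)).round(3))
    for x in ([24+r.x[5],-100+r.x[6],200],[0,-100,200]): print(W(r.x[:3],[x]))
E
python3 fit.py
```

```text
[ 5.92117e+02 -6.13260e+01 -1.31000e-01 -1.94000e-01  1.17000e-01
 -1.41200e+00 -3.70800e+00 -1.00000e-03]
[13.9, -0.9, -7.4, 0.2, -7.6, 0.3, 2.8, 2.0, -1.3, -1.1, 1.6, -1.8, 1.2, 1.2, -1.6, 2.1, 1.0, 5.6, -1.8, 1.7, -0.3, -0.2, 0.3, 0.4]
[0.795 0.418 0.006 0.021 0.086 0.603 0.524 0.014]
[[ 600.94032507 -167.09757303  200.        ]]
[[ 579.03217287 -160.46610545  200.        ]]
```

```bash
sed -i 's/return \[-u\*np.cos(a)-h\*np.sin(a)/return [-u*np.cos(a)+h*np.sin(a)/' fit.py; python3 fit.py
```

```text
[ 5.91711e+02 -6.09860e+01 -1.36000e-01  3.90000e-01  1.18000e-01
 -4.22000e-01 -3.87000e+00  4.00000e-03]
[-1.4, 0.2, 0.1, -0.2, -0.4, -0.2, 1.8, 0.3, -1.3, -1.1, 1.6, -1.8, 1.2, 1.2, -1.6, 2.1, -0.4, -1.1, 0.3, -0.4, -0.1, -0.2, 0.1, 0.5]
[0.673 0.4   0.005 0.022 0.086 0.515 0.51  0.014]
[[ 600.94032867 -167.09757498  200.        ]]
[[ 578.10820982 -160.05640531  200.        ]]
```

```bash
cat >> h.py <<'E'
RK=np.array([591.7,-61.0,-0.136])
def avg(n=4):
    P=[];F=[]
    for i in range(n):
        camera('top'); p,R,s=tool(); P.append(p);F.append(s['force'])
    p=np.mean(P,0); F=np.mean(F,0)
    c,sn=np.cos(RK[2]),np.sin(RK[2]); M=np.array([[c,sn,0],[-sn,c,0],[0,0,1]])
    r=M@(p-[RK[0],RK[1],0])
    ex=M@R
    print('rack TCP',r.round(1),'std',np.std(P,0).round(2),'F rack',(M@F).round(2),'w',round(s['width'],1),'t',s['clock'])
    print('tool axes in rack x:',ex[:,0].round(3),'z:',ex[:,2].round(3))
    return r
E
python3 -c "
from h import *
avg()"
```

```text
rack TCP [ -11.  -156.6  349.4] std [0.03 0.48 0.41] F rack [0.16 0.28 0.08] w 59.6 t 3.375
tool axes in rack x: [1.    0.002 0.001] z: [ 0.001 -0.    -1.   ]
```

Call:
{"op": "move_arm", "data": {
  "commands": [
    [[0.022,-0.0546,0,0,0,0,-0.4],[0.022,-0.0546,0,0,0,0,-0.4],[0.022,-0.0546,0.025,0,0,0,-0.4],[0.022,-0.0546,0.052,0,0,0,-0.4],[0.022,-0.0546,0.052,0,0,0,-0.4]]
  ]
}}

```text
clock: 4.0
tool_pos: [587.3, -163.2, 295.1]
eef_rot: [-0.001, 0.998, -0.067, -0.002]
force: [-0.4, 0.2, 0.4]
width: 59.8
```

```bash
python3 -c "
from h import *
avg(3); p=camera('scene'); save(p,'s3'); crop(p['image'],170,100,310,205,5.5,'s3z')
p=camera('wrist'); save(p,'w3')"
```

```text
rack TCP [  10.9 -102.4  298.2] std [0.41 0.21 0.86] F rack [0.53 0.26 0.57] w 60.0 t 4.15
tool axes in rack x: [1.    0.001 0.002] z: [ 0.002 -0.001 -1.   ]
```

View pics/s3z.png

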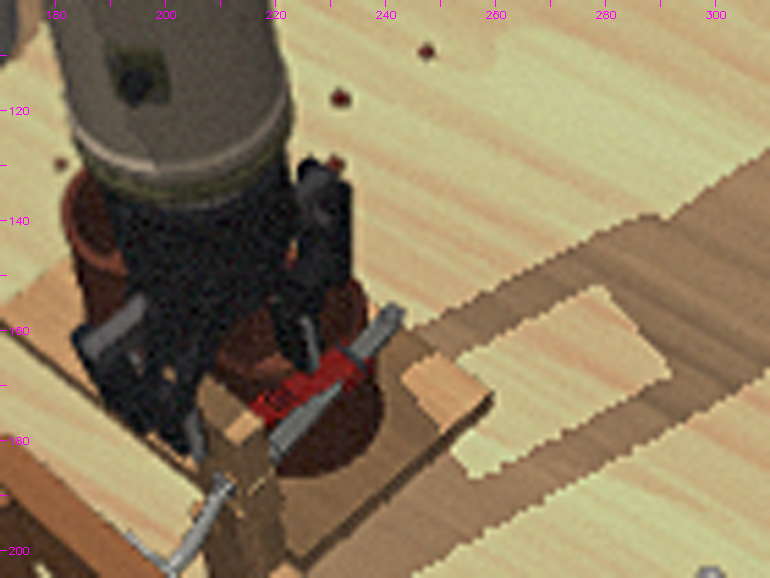

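View pics/w3.png

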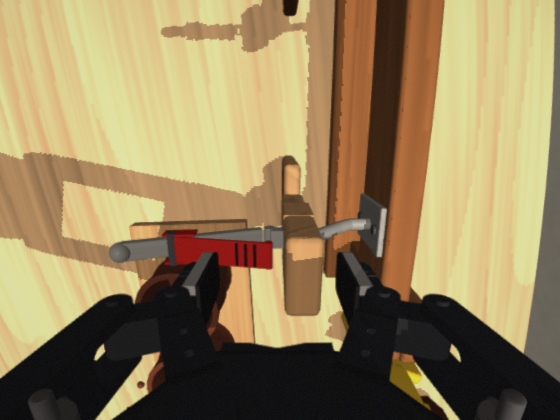

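Call:
{"op": "move_arm", "data": {
  "commands": [
    [[0,0,0.004,0,0,0,-0.4],[0,0,0.008,0,0,0,-0.4],[0,0,0.012,0,0,0,-0.4],[0,0,0.012,0,0,0,-0.4]]
  ]
}}

```text
clock: 4.75
tool_pos: [588.6, -164.0, 284.8]
eef_rot: [-0.0, 0.998, -0.068, -0.0]
force: [-0.1, -0.1, 1.2]
width: 59.8
```

```bash
python3 -c "
from h import *
avg(3); p=camera('scene'); save(p,'s3'); crop(p['image'],170,100,310,205,5.5,'s4z')"
```

```text
rack TCP [  11.  -102.5  285.2] std [0.01 0.01 0.12] F rack [-0.82 -0.15  0.78] w 59.5 t 4.9
tool axes in rack x: [ 1.     0.001 -0.   ] z: [-0.  0. -1.]
```

View pics/s4z.png

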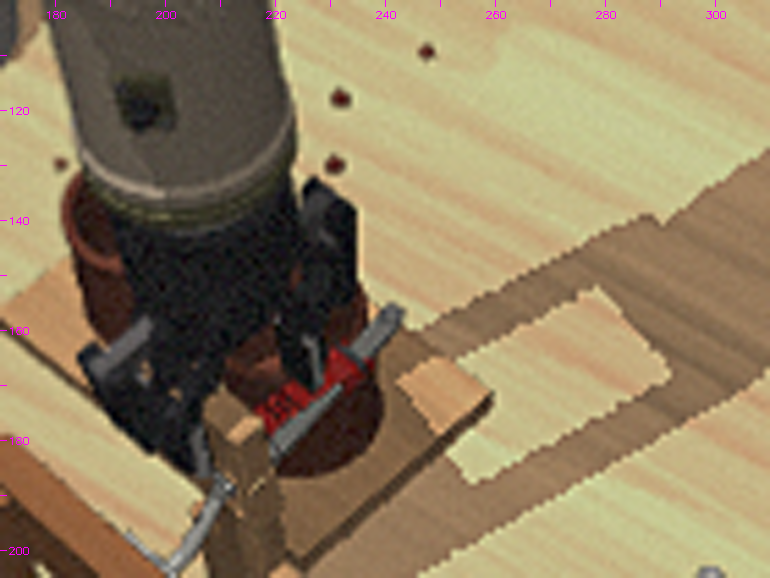

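Contact is just beginning or about to; continue in small steps.

Call:
{"op": "move_arm", "data": {
  "commands": [
    [[0,0,0.002,0,0,0,-0.4],[0,0,0.004,0,0,0,-0.4],[0,0,0.004,0,0,0,-0.4]]
  ]
}}

```text
clock: 5.32
tool_pos: [588.9, -164.1, 281.3]
eef_rot: [0.0, 0.998, -0.068, 0.0]
force: [-0.3, -0.7, 1.9]
width: 59.5
```

```bash
python3 -c "
from h import *
avg(3)"
```

```text
rack TCP [  11.2 -102.5  281.4] std [0.01 0.   0.05] F rack [0.18 1.02 1.4 ] w 59.5 t 5.475
tool axes in rack x: [1.    0.001 0.   ] z: [ 0. -0. -1.]
```

Call:
{"op": "move_arm", "data": {
  "commands": [
    [[0,0,0.0015,0,0,0,-0.4],[0,0,0.003,0,0,0,-0.4],[0,0,0.003,0,0,0,-0.4]]
  ]
}}

```text
clock: 5.85
tool_pos: [588.7, -164.1, 278.1]
eef_rot: [-0.0, 0.998, -0.068, -0.0]
force: [-1.2, 0.2, 1.9]
width: 59.7
```

```bash
python3 -c "
from h import *
avg(2); p=camera('scene'); crop(p['image'],170,100,310,205,5.5,'s5z')"
```

```text
rack TCP [  11.  -102.5  278.2] std [0.   0.   0.03] F rack [-0.52  0.76  2.5 ] w 59.6 t 5.95
tool axes in rack x: [ 1.  0. -0.] z: [-0. -0. -1.]
```

View pics/s5z.png

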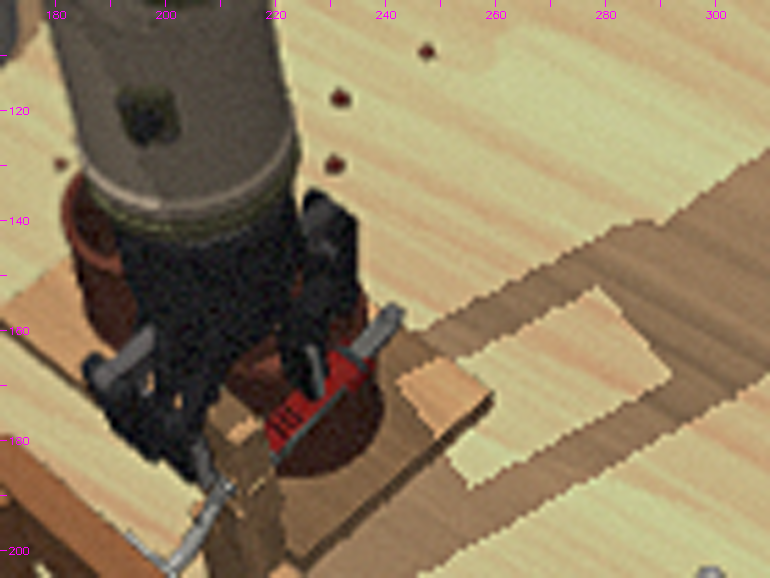

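Call:
{"op": "move_arm", "data": {
  "commands": [
    [[0,0,0.001,0,0,0,-0.4],[0,0,0.0015,0,0,0,-0.4],[0,0,0.0015,0,0,0,-0.4]]
  ]
}}

```text
clock: 6.38
tool_pos: [588.8, -164.1, 276.8]
eef_rot: [0.0, 0.998, -0.068, -0.0]
force: [-0.8, 0.1, 2.3]
width: 59.8
```

```bash
python3 -c "
from h import *
avg(2)"
```

```text
rack TCP [  11.1 -102.5  276.8] std [0.   0.   0.01] F rack [-0.81 -0.08  2.41] w 59.6 t 6.475
tool axes in rack x: [ 1.     0.001 -0.   ] z: [-0. -0. -1.]
```

Call:
{"op": "move_arm", "data": {
  "commands": [
    [[0,0,0.001,0,0,0,-0.4],[0,0,0.0015,0,0,0,-0.4],[0,0,0.0015,0,0,0,-0.4]]
  ]
}}

```text
clock: 6.85
tool_pos: [588.9, -164.1, 275.7]
eef_rot: [0.0, 0.998, -0.068, 0.0]
force: [-1.0, 0.4, 5.4]
width: 60.1
```

```bash
python3 -c "
from h import *
avg(2)"
```

```text
rack TCP [  11.2 -102.5  275.6] std [0.   0.01 0.01] F rack [-1.47  0.56  5.73] w 60.0 t 6.95
tool axes in rack x: [1.    0.001 0.   ] z: [ 0. -0. -1.]
```

Call:
{"op": "move_arm", "data": {
  "commands": [
    [[-0.002,0,-0.0008,0,0,0,-0.31],[-0.004,0,-0.0016,0,0,0,-0.22],[-0.004,0,-0.0016,0,0,0,-0.22]]
  ],
  "force": 20
}}

```text
clock: 7.32
tool_pos: [585.1, -163.6, 277.2]
eef_rot: [0.0, 0.998, -0.068, 0.001]
force: [2.9, -0.7, 3.6]
width: 52.2
```

```bash
python3 -c "
from h import *
avg(2)"
```

```text
rack TCP [   7.4 -102.5  277.2] std [0.01 0.01 0.02] F rack [3.13 0.21 3.26] w 52.1 t 7.425
tool axes in rack x: [1.    0.001 0.001] z: [ 0.001 -0.    -1.   ]
```

Call:
{"op": "move_arm", "data": {
  "commands": [
    [[-0.002,0,-0.0007,0,0,0,-0.13],[-0.004,0,-0.0014,0,0,0,-0.035],[-0.004,0,-0.0014,0,0,0,-0.035]]
  ]
}}

```text
clock: 7.8
tool_pos: [581.0, -163.0, 278.6]
eef_rot: [0.0, 0.998, -0.068, 0.0]
force: [4.3, -0.3, 3.6]
width: 44.6
```

```bash
python3 -c "
from h import *
avg(2); p=camera('scene'); crop(p['image'],170,100,310,205,5.5,'s6z'); save(camera('wrist'),'w6')"
```

```text
rack TCP [   3.2 -102.5  278.5] std [0.   0.01 0.  ] F rack [4.29 0.21 4.58] w 44.3 t 7.9
tool axes in rack x: [1. 0. 0.] z: [ 0. -0. -1.]
```

View pics/s6z.png

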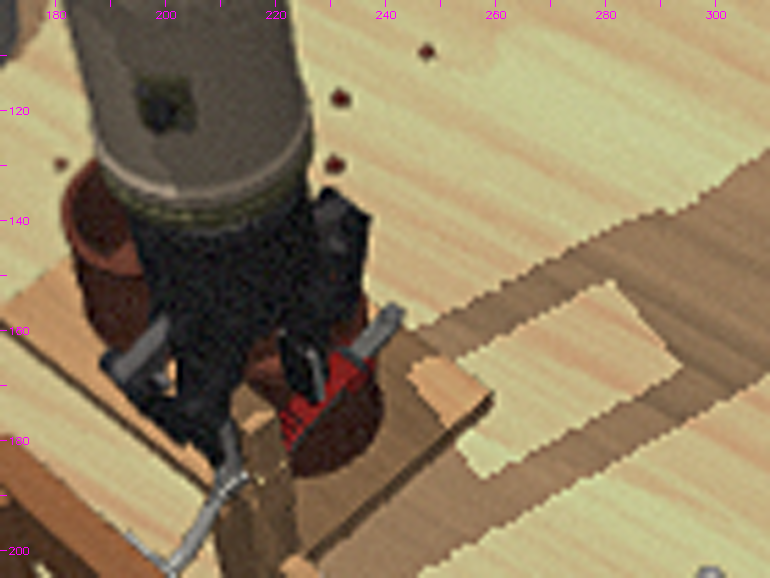

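View pics/w6.png

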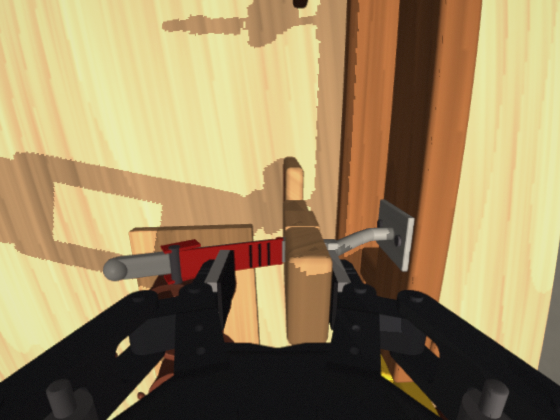

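Call:
{"op": "move_arm", "data": {
  "commands": [
    [[-0.0015,0,-0.0004,0,0,0,0.035],[-0.003,0,-0.0008,0,0,0,0.105],[-0.0048,0,-0.0013,0,0,0,0.18],[-0.0048,0,-0.0013,0,0,0,0.18]]
  ]
}}

```text
clock: 8.5
tool_pos: [576.2, -162.4, 279.7]
eef_rot: [0.0, 0.998, -0.068, 0.0]
force: [5.4, -0.6, 4.2]
width: 35.3
```

```bash
python3 -c "
from h import *
avg(2); p=camera('scene'); crop(p['image'],170,100,310,205,5.5,'s7z'); save(camera('wrist'),'w7')"
```

```text
rack TCP [  -1.6 -102.6  279.7] std [0.02 0.   0.02] F rack [ 5.07 -0.49  4.1 ] w 35.2 t 8.6
tool axes in rack x: [1. 0. 0.] z: [ 0. -0. -1.]
```

View pics/s7z.png

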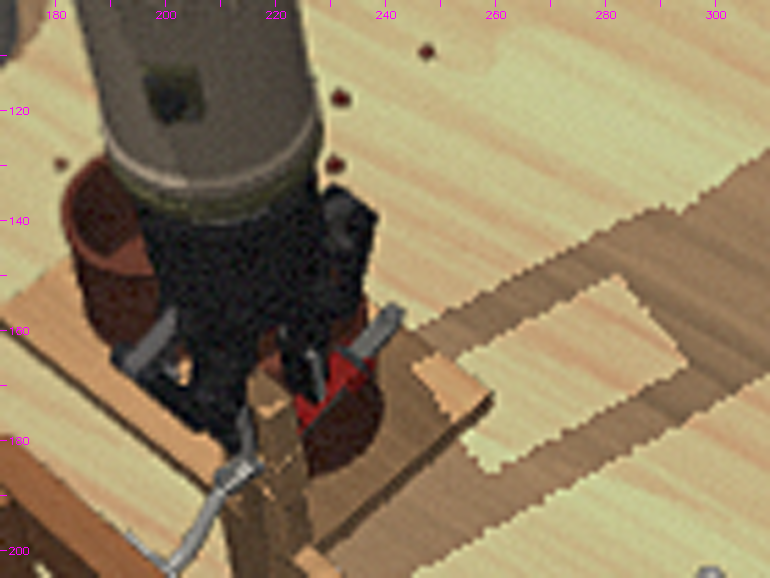

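View pics/w7.png

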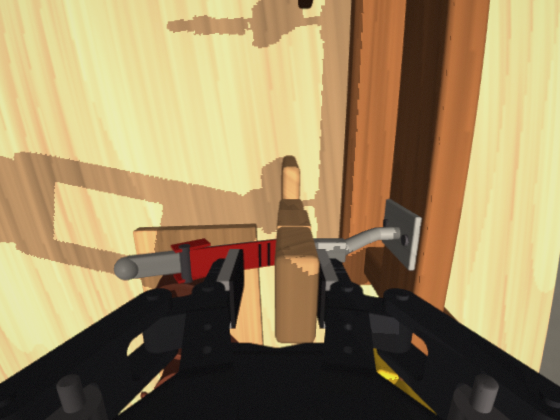

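Call:
{"op": "move_arm", "data": {
  "commands": [
    [[0.0,0,-0.001,0,0,0,0.18],[0.002,0,-0.001,0,0,0,0.28],[0.0042,0,-0.001,0,0,0,0.38],[0.0064,0,-0.001,0,0,0,0.48],[0.0082,0,-0.001,0,0,0,0.56]]
  ],
  "force": 20
}}

```text
clock: 9.32
tool_pos: [583.9, -163.3, 279.9]
eef_rot: [-0.0, 0.998, -0.068, -0.001]
force: [-0.9, -0.2, -0.6]
width: 18.7
```

```bash
python3 -c "
from h import *
avg(2); p=camera('scene'); crop(p['image'],170,100,310,205,5.5,'s8z'); save(camera('wrist'),'w8')"
```

```text
rack TCP [   6.3 -102.5  280.1] std [0.   0.   0.08] F rack [-0.83  0.27  0.35] w 18.6 t 9.425
tool axes in rack x: [ 1.     0.001 -0.001] z: [-0.001  0.    -1.   ]
```

View pics/s8z.png

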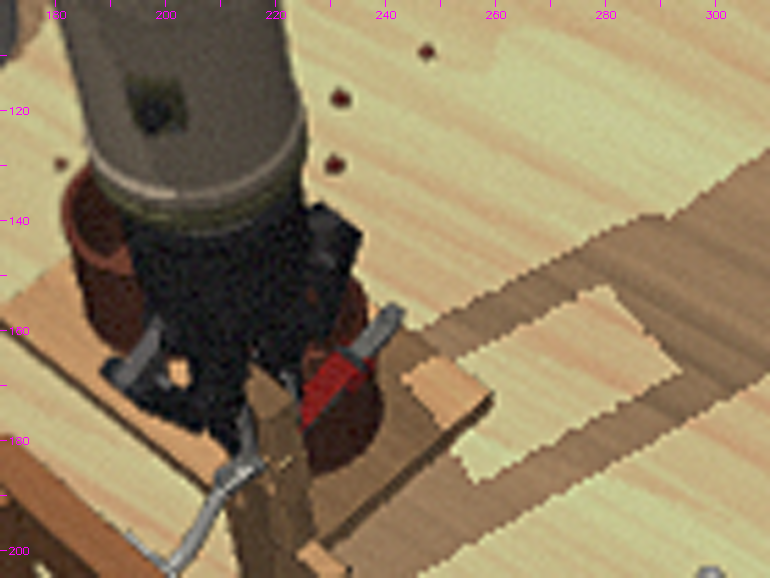

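View pics/w8.png

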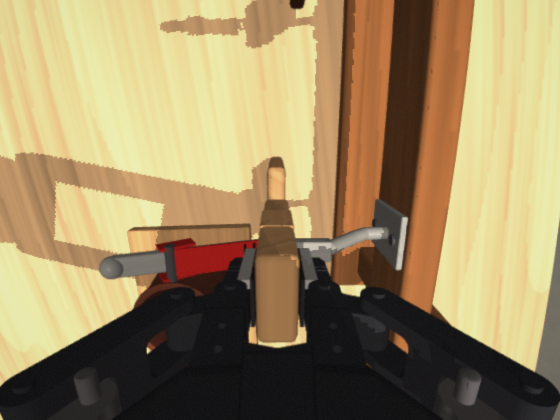

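Call:
{"op": "move_arm", "data": {
  "commands": [
    [[0,0,0,0,0,0,0.8],[0,0,0,0,0,0,0.8],[0,0,0,0,0,0,0.8]]
  ],
  "force": 40
}}

```text
clock: 9.9
tool_pos: [584.2, -163.4, 280.5]
eef_rot: [-0.0, 0.998, -0.068, -0.0]
force: [0.6, -1.1, -1.2]
width: 17.3
```

```bash
python3 -c "
from h import *
avg(3)"
```

```text
rack TCP [   6.5 -102.5  280.6] std [0.   0.01 0.01] F rack [ 0.54 -0.3  -1.48] w 17.5 t 10.05
tool axes in rack x: [ 1.  0. -0.] z: [-0. -0. -1.]
```

Call:
{"op": "move_arm", "data": {
  "commands": [
    [[0,-0.0017,-0.001,0,0,0,0.8],[0,-0.0035,-0.002,0,0,0,0.8],[0,-0.0035,-0.002,0,0,0,0.8],[0,-0.0035,-0.002,0,0,0,0.8]]
  ]
}}

```text
clock: 10.55
tool_pos: [584.7, -159.8, 282.6]
eef_rot: [-0.0, 0.998, -0.068, -0.0]
force: [-0.3, 1.3, -0.8]
width: 17.2
```

```bash
python3 -c "
from h import *
avg(3)"
```

```text
rack TCP [  6.4 -98.9 282.5] std [0.01 0.02 0.01] F rack [ 0.01  0.31 -1.02] w 17.6 t 10.7
tool axes in rack x: [ 1.     0.001 -0.   ] z: [-0.  0. -1.]
```

Call:
{"op": "move_arm", "data": {
  "commands": [
    [[-0.0025,0,-0.001,0,0,0,0.8],[-0.005,0,-0.002,0,0,0,0.8],[-0.0075,0,-0.003,0,0,0,0.8],[-0.01,0,-0.0041,0,0,0,0.8],[-0.01,0,-0.0041,0,0,0,0.8]]
  ]
}}

```text
clock: 11.32
tool_pos: [574.5, -158.6, 286.9]
eef_rot: [0.0, 0.998, -0.068, -0.0]
force: [-1.1, 0.5, -0.6]
width: 17.6
```

```bash
python3 -c "
from h import *
avg(2); p=camera('scene'); crop(p['image'],170,100,310,205,5.5,'s9z'); save(camera('wrist'),'w9')"
```

```text
rack TCP [ -3.7 -99.  286.8] std [0.01 0.01 0.04] F rack [ 0.44 -0.43 -0.6 ] w 17.3 t 11.425
tool axes in rack x: [ 1.  0. -0.] z: [-0. -0. -1.]
```

View pics/s9z.png

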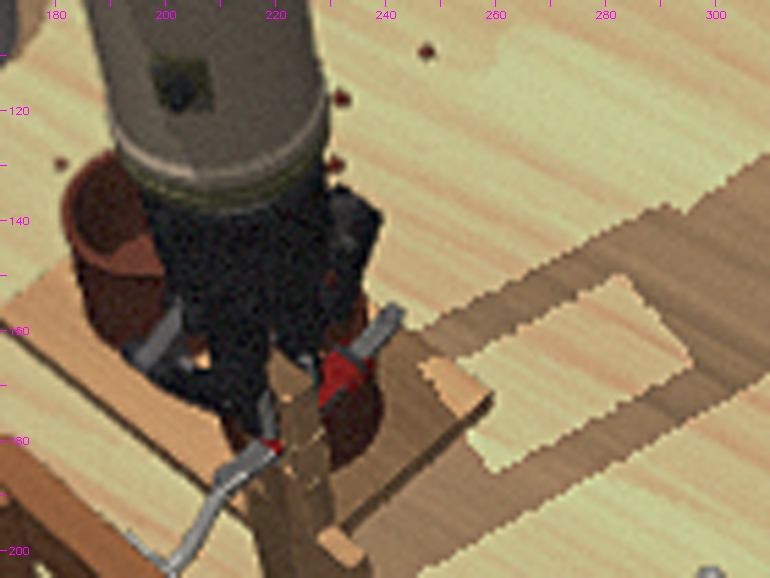

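View pics/w9.png

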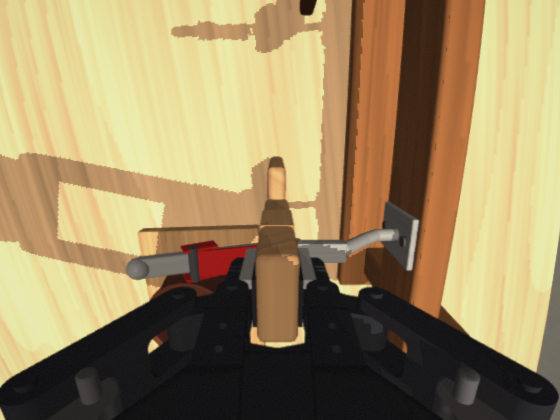

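```bash
python3 - <<'E'
from h import *
from scipy.optimize import least_squares
# rim circles in wrist w1: ; use top image rim centres
for n,h,uv,wd in (('a',88,(120+605/2.28,120+302/2.28),92),('b',78,(120+697/2.28,120+320/2.28),100)):
    r=least_squares(lambda p:proj('top',[[p[0],p[1],h]])[0]-uv,[500,-300]).x
    c,s=np.cos(RK[2]),np.sin(RK[2]); d=r-RK[:2]; print(n,r,[c*d[0]+s*d[1],-s*d[0]+c*d[1]])
E
```

```text
a [ 470.38882596 -264.56713282] [np.float64(-92.59115151058282), np.float64(-218.13495174271634)]
b [ 451.42808332 -369.47161472] [np.float64(-97.15374555046853), np.float64(-324.6414906050193)]
```

Call:
{"op": "move_arm", "data": {
  "commands": [
    [[-0.005,0,-0.0021,0,0,0,0.8],[-0.01,0,-0.0041,0,0,0,0.8],[-0.015,0,-0.0062,0,0,0,0.8],[-0.02,0,-0.0082,0,0,0,0.8],[-0.02,0,-0.0082,0,0,0,0.8]]
  ]
}}

```text
clock: 12.15
tool_pos: [554.5, -155.9, 295.3]
eef_rot: [0.0, 0.998, -0.068, -0.0]
force: [-0.8, 0.3, -0.0]
width: 17.8
```

```bash
python3 -c "
from h import *
avg(2)"
```

```text
rack TCP [-23.8 -99.1 295. ] std [0.03 0.02 0.08] F rack [-0.43 -0.26  0.64] w 17.6 t 12.25
tool axes in rack x: [ 1.  0. -0.] z: [-0. -0. -1.]
```

Call:
{"op": "move_arm", "data": {
  "commands": [
    [[-0.005,0,-0.0021,0,0,0,0.8],[-0.01,0,-0.0041,0,0,0,0.8],[-0.015,0,-0.0062,0,0,0,0.8],[-0.02,0,-0.0082,0,0,0,0.8],[-0.02,0,-0.0082,0,0,0,0.8]]
  ]
}}

```text
clock: 12.88
tool_pos: [534.9, -153.2, 303.3]
eef_rot: [0.0, 0.998, -0.068, 0.0]
force: [-0.3, -0.4, -2.5]
width: 17.6
```

```bash
python3 -c "
from h import *
avg(2); p=camera('scene'); crop(p['image'],170,100,310,205,5.5,'s10z'); save(camera('wrist'),'w10')"
```

```text
rack TCP [-43.6 -99.  303.2] std [0.05 0.   0.05] F rack [ 0.14  0.88 -2.24] w 17.7 t 12.975
tool axes in rack x: [1. 0. 0.] z: [ 0.  0. -1.]
```

View pics/s10z.png

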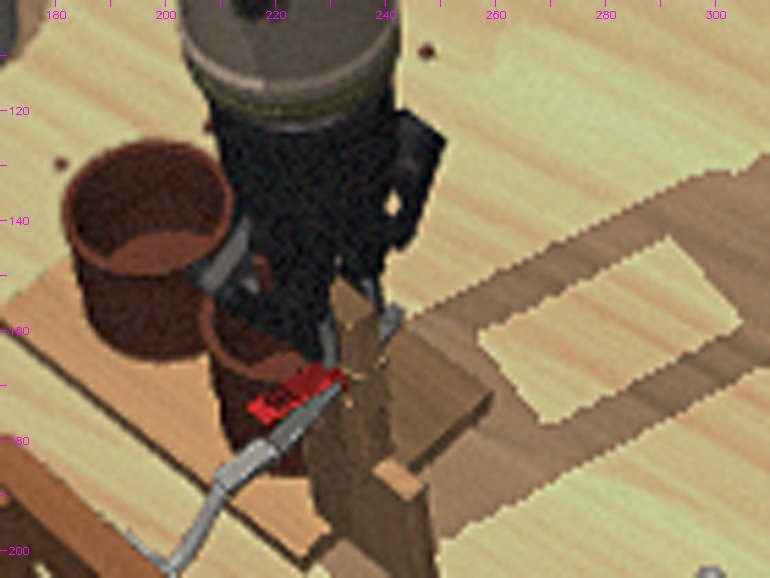

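View pics/w10.png

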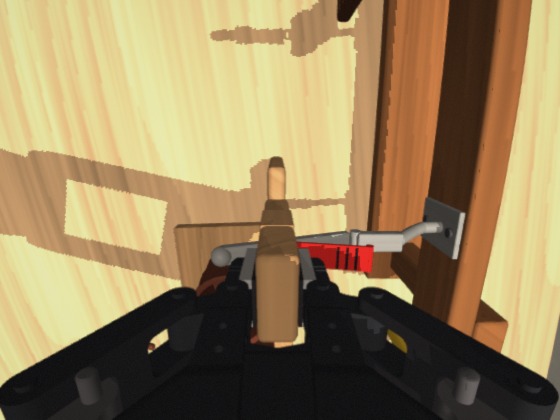

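Call:
{"op": "move_arm", "data": {
  "commands": [
    [[-0.003,0,-0.003,0,0,0,0.8],[-0.008,0,-0.0063,0,0,0,0.8],[-0.013,0,-0.0084,0,0,0,0.8],[-0.018,0,-0.0104,0,0,0,0.8],[-0.018,0,-0.0104,0,0,0,0.8]]
  ]
}}

```text
clock: 13.7
tool_pos: [516.8, -150.7, 313.6]
eef_rot: [-0.0, 0.998, -0.068, -0.0]
force: [-0.8, 1.0, -2.6]
width: 17.4
```

```bash
python3 -c "
from h import *
avg(2); p=camera('scene'); crop(p['image'],170,100,310,205,5.5,'s11z')"
```

```text
rack TCP [-61.8 -99.1 313.5] std [0.05 0.01 0.02] F rack [-1.39  0.15 -3.61] w 17.7 t 13.8
tool axes in rack x: [ 1.  0. -0.] z: [-0. -0. -1.]
```

View pics/s11z.png

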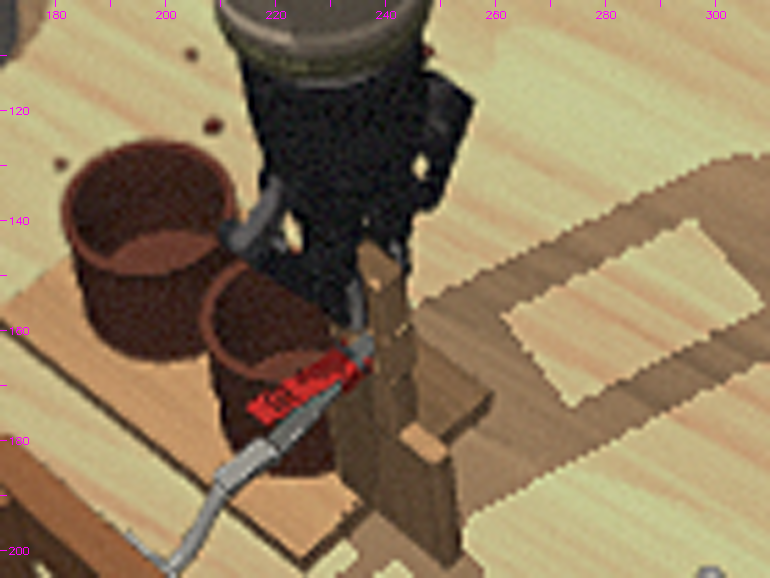

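Call:
{"op": "move_arm", "data": {
  "commands": [
    [[-0.004,0,-0.0008,0,0,0,0.8],[-0.008,0,-0.002,0,0,0,0.8],[-0.012,0,-0.0038,0,0,0,0.8],[-0.012,0,-0.0038,0,0,0,0.8]]
  ]
}}

```text
clock: 14.35
tool_pos: [505.1, -149.2, 317.5]
eef_rot: [0.0, 0.998, -0.068, 0.0]
force: [-0.3, 0.3, -2.1]
width: 17.0
```

```bash
python3 -c "
from h import *
avg(2); p=camera('scene'); crop(p['image'],170,100,310,205,5.5,'s12z'); save(camera('wrist'),'w12')"
```

```text
rack TCP [-73.6 -99.1 317.4] std [0.04 0.   0.03] F rack [-0.13 -0.17 -2.5 ] w 17.9 t 14.45
tool axes in rack x: [1. 0. 0.] z: [ 0. -0. -1.]
```

View pics/s12z.png

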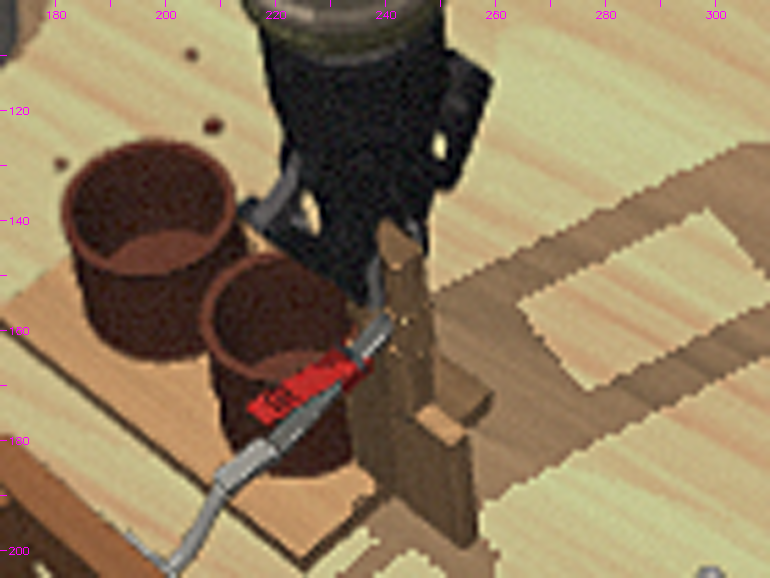

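View pics/w12.png

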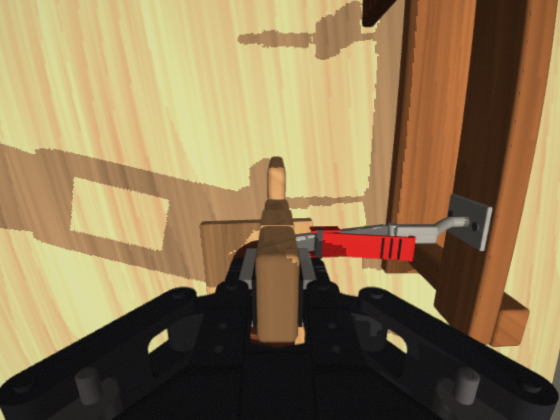

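Call:
{"op": "move_arm", "data": {
  "commands": [
    [[-0.006,0,-0.0005,0,0,0,0.8],[-0.012,0,-0.0005,0,0,0,0.8],[-0.02,0,-0.0005,0,0,0,0.8],[-0.03,0,-0.0005,0,0,0,0.8],[-0.04,0,-0.0005,0,0,0,0.8]]
  ]
}}

```text
clock: 15.18
tool_pos: [465.0, -143.7, 317.9]
eef_rot: [0.0, 0.998, -0.068, 0.0]
force: [-0.3, -0.1, -2.1]
width: 17.4
```

```bash
python3 -c "
from h import *
avg(2); p=camera('scene'); crop(p['image'],170,100,310,205,5.5,'s13z')"
```

```text
rack TCP [-114.7  -99.1  317.9] std [0.31 0.06 0.04] F rack [ 0.55  0.34 -1.62] w 17.3 t 15.275
tool axes in rack x: [1. 0. 0.] z: [ 0. -0. -1.]
```

View pics/s13z.png

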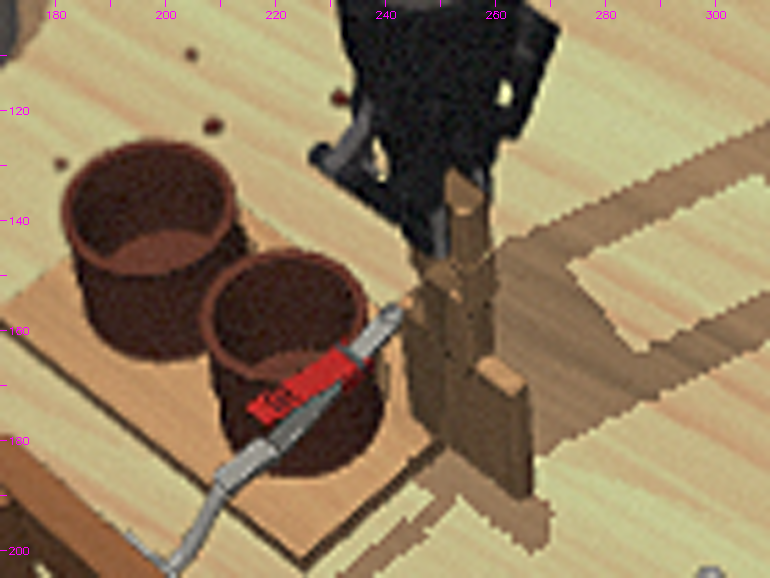

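Call:
{"op": "move_arm", "data": {
  "commands": [
    [[0,0,-0.035,0,0,0,0.8],[0,0,-0.07,0,0,0,0.8],[0,0,-0.07,0,0,0,0.8]]
  ]
}}

```text
clock: 15.7
tool_pos: [467.0, -144.2, 391.4]
eef_rot: [0.001, 0.998, -0.068, 0.003]
force: [0.1, -0.4, -3.8]
width: 17.7
```

```bash
python3 -c "
from h import *
print(tool()[0]);print(delta([429.5,333.1+1.4,385],-0.084))"
```

```text
[ 467.01529762 -144.23250382  391.36164728]
(array([-0.1019, -0.4693,  0.005 ]), array([ 0.0018, -0.0062, -0.0515]))
```

Call:
{"op": "move_arm", "data": {
  "commands": [
    [[-0.005,-0.02,0.004,0,0,-0.005,0.8],[-0.012,-0.055,0.004,0,0,-0.01,0.8],[-0.02,-0.095,0.004,0,0,-0.02,0.8],[-0.03,-0.14,0.004,0,0,-0.03,0.8],[-0.04,-0.185,0.004,0,0,-0.04,0.8]]
  ],
  "force": 50
}}

```text
clock: 16.32
tool_pos: [450.7, 46.3, 382.3]
eef_rot: [-0.0, 0.999, -0.048, -0.001]
force: [0.2, 0.5, -1.8]
width: 17.3
```

Call:
{"op": "move_arm", "data": {
  "commands": [
    [[-0.01,-0.045,0,0,0,-0.01,0.8],[-0.02,-0.09,0,0,0,-0.011,0.8],[-0.03,-0.135,0,0,0,-0.011,0.8],[-0.04,-0.175,0,0,0,-0.011,0.8],[-0.045,-0.2,0,0,0,-0.011,0.8]]
  ]
}}

```text
clock: 16.95
tool_pos: [424.6, 250.1, 382.2]
eef_rot: [0.0, 0.999, -0.041, -0.001]
force: [0.7, 0.2, -2.8]
width: 17.5
```

```bash
python3 -c "
from h import *
print(tool()[0]);print(delta([429.5,333.1+1.4,385],-0.084))"
```

```text
[424.62651658 250.12250138 382.18740053]
(array([-0.0021, -0.0845, -0.0029]), array([0.0006, 0.0017, 0.0012]))
```

```bash
python3 -c "
from h import *
import pickle
avg(2)
p=camera('wrist'); save(p,'w14'); pickle.dump({k:p[k] for k in('intrinsics','k1','R','t')},open('w14.pkl','wb'))
p=camera('scene'); crop(p['image'],300,120,450,320,3,'s14')"
```

```text
rack TCP [-208.1  286.7  382. ] std [0.16 0.8  0.  ] F rack [-1.73 -0.55 -2.18] w 17.2 t 17.05
tool axes in rack x: [ 0.999  0.055 -0.002] z: [-0.002 -0.    -1.   ]
```

View pics/w14.png

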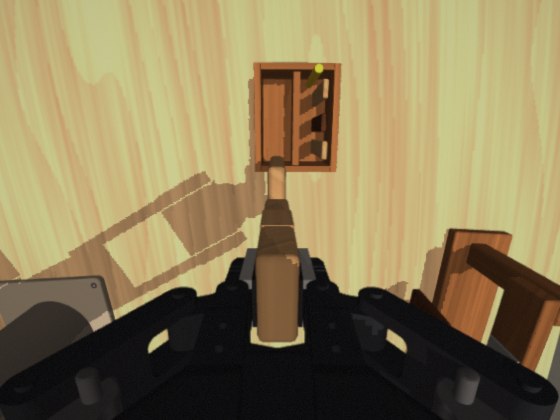

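View pics/s14.png

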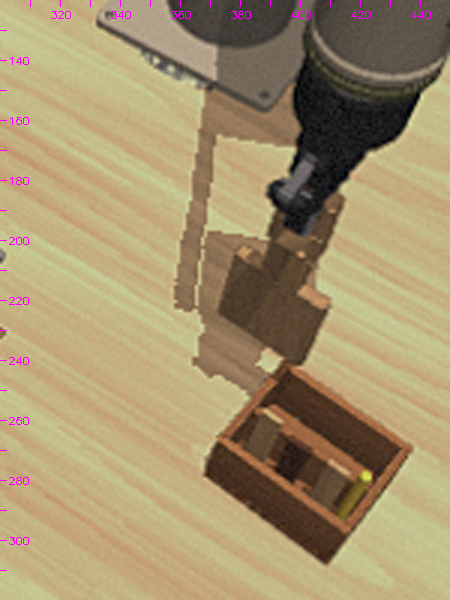

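```bash
python3 -c "
from h import *
crop(cv2.imread('pics/w14.png')[:,:,::-1],240,50,350,240,3.1,'w14z')"
```

```text
(no output)
```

View pics/w14z.png

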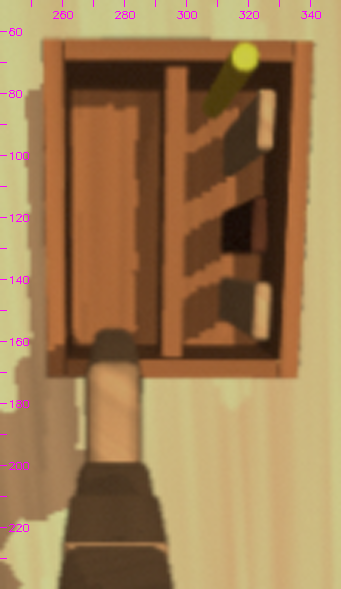

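```bash
python3 - <<'E'
from h import *
import pickle
from scipy.optimize import least_squares
w=pickle.load(open('w14.pkl','rb'))
C=[([-52,65,75],(253.9,63.2)),([52,65,75],(341.3,63.2)),([52,-65,75],(335.8,171.9)),([-52,-65,75],(255.2,171.9))]
r=least_squares(lambda p:np.concatenate([proj(w,W(p,[x]))[0]-np.array(u) for x,u in C]),[453,331,-.08])
print(r.x,r.fun.round(1)); print('slot',W(r.x,[[-24,0,8]]))
sc=[([-52,-65,75],(395,239.7)),([-52,65,75],(437.8,269.3)),([52,65,75],(415.8,297.2)),([52,-65,75],(372.5,265.5)),([52,-65,0],(368.3,278.3)),([52,65,0],(408.8,308))]
tp=[([52,65,75],(134.3,236.1)),([52,-65,75],(182.4,241)),([-52,-65,75],(177.9,279.7)),([-52,65,75],(128.9,275))]
for n,d in (('scene',sc),('top',tp)):
    q=least_squares(lambda p:np.concatenate([proj(n,W(p,[x]))[0]-np.array(u) for x,u in d]),[453,331,-.08]);print(n,q.x)
p,R,s=tool(); CC=-np.array(w['R']).T@w['t']; print(p,R.T@(CC-p))
# expected shoulder: blade x +-7, y +42 ; tool frame: origin rim at tool(0,dy,82)
for dy in (0,1.5,):
  for X in ([-7,-42],[7,-42],[-7,-17],[7,-17]):
    P=p+R@np.array([X[0],X[1]+dy,81.5+70]); print(X,proj(w,[P]).round(1))
E
```

```text
[ 4.53956232e+02  3.30097299e+02 -8.28261710e-02] [-0.5 -0.7  0.2 -0.2  0.5  0.7 -0.2  0.4]
slot [[430.0385071  332.08285517   8.        ]]
scene [ 4.54117838e+02  3.32338622e+02 -8.91986709e-02]
top [ 4.52451828e+02  3.29173310e+02 -8.23783100e-02]
[425.15709909 248.35019537 382.4961215 ] [ -1.47092051 -67.97975445 -69.33552816]
[-7, -42] [[269.7 168.9]]
[7, -42] [[288.4 168.9]]
[-7, -17] [[269.8 201.5]]
[7, -17] [[288.  201.6]]
[-7, -42] [[269.7 170.9]]
[7, -42] [[288.4 170.9]]
[-7, -17] [[269.8 203.4]]
[7, -17] [[288.  203.5]]
```

Call:
{"op": "move_arm", "data": {
  "commands": [
    [[0,-0.035,0,0,0,0,0.8],[0,-0.07,0,0,0,0,0.8],[-0.001,-0.083,0,0,0,0.001,0.8],[-0.001,-0.083,0,0,0,0.001,0.8],[-0.001,-0.083,0,0,0,0.001,0.8]]
  ]
}}

```text
clock: 17.77
tool_pos: [431.7, 330.0, 383.7]
eef_rot: [0.0, 0.999, -0.043, -0.0]
force: [0.5, -0.0, -1.9]
width: 17.3
```

```bash
python3 -c "
from h import *
avg(3);print(tool()[0]);print(delta([430.5,333,385],-0.083))
p=camera('top'); crop(p['image'],90,200,230,310,5,'t15')"
```

```text
rack TCP [-211.6  365.8  383.9] std [0.01 0.1  0.06] F rack [ 0.11 -0.64 -2.37] w 17.6 t 17.925
tool axes in rack x: [0.999 0.049 0.   ] z: [ 0. -0. -1.]
[431.6501245  330.24772182 384.00088251]
(array([-0.0014, -0.0026, -0.001 ]), array([ 0.    , -0.0004, -0.0036]))
```

View pics/t15.png

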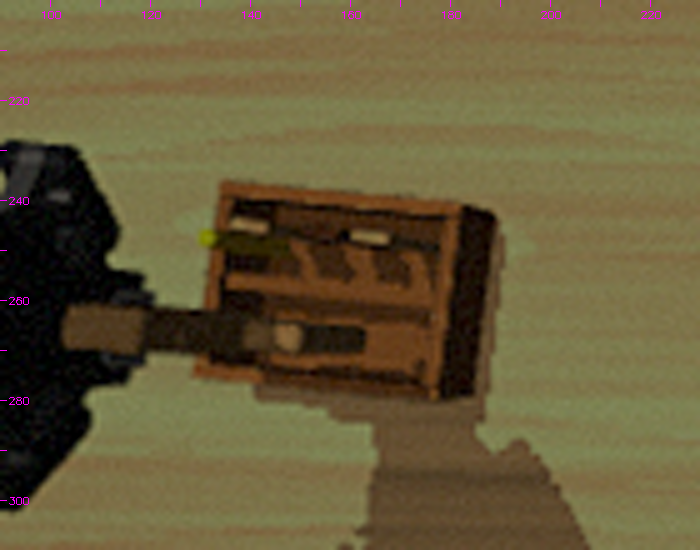

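Call:
{"op": "move_arm", "data": {
  "commands": [
    [[-0.0014,-0.0026,0.01,0,0,-0.003,0.8],[-0.0014,-0.0026,0.035,0,0,-0.003,0.8],[-0.0014,-0.0026,0.06,0,0,-0.003,0.8],[-0.0014,-0.0026,0.08,0,0,-0.003,0.8],[-0.0014,-0.0026,0.085,0,0,-0.003,0.8]]
  ]
}}

```text
clock: 18.6
tool_pos: [429.5, 333.4, 296.7]
eef_rot: [0.001, 0.999, -0.041, -0.001]
force: [-0.5, -0.0, -2.0]
width: 17.5
```

```bash
python3 -c "
from h import *
avg(2);print(tool()[0])
p=camera('scene'); crop(p['image'],340,170,450,320,4,'s16')
p=camera('top'); crop(p['image'],90,200,230,310,5,'t16')"
```

```text
rack TCP [-213.8  369.1  297.8] std [0.16 0.09 0.59] F rack [-0.12 -0.2  -2.44] w 17.2 t 18.7
tool axes in rack x: [ 0.999  0.054 -0.001] z: [-0.001 -0.001 -1.   ]
[430.08903001 333.72875179 298.34333751]
```

View pics/s16.png

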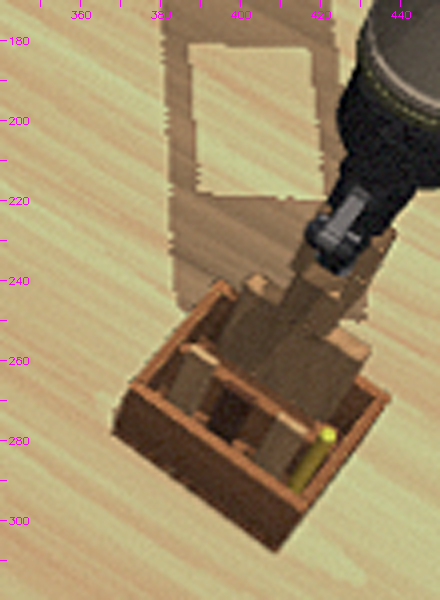

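View pics/t16.png

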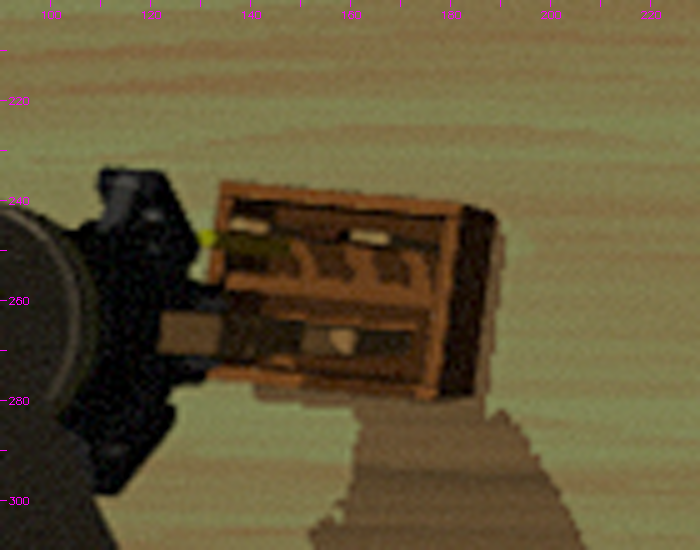

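Call:
{"op": "move_arm", "data": {
  "commands": [
    [[0,0,0.01,0,0,0,0.8],[0,0,0.02,0,0,0,0.8],[0,0,0.028,0,0,0,0.8],[0,0,0.031,0,0,0,0.8],[0,0,0.031,0,0,0,0.8]]
  ]
}}

```text
clock: 19.42
tool_pos: [430.2, 333.7, 267.5]
eef_rot: [0.0, 0.999, -0.041, -0.0]
force: [0.2, 0.6, -1.9]
width: 17.3
```

```bash
python3 -c "
from h import *
avg(2);print(tool()[0])"
```

```text
rack TCP [-213.4  369.3  268. ] std [0.05 0.02 0.13] F rack [ 0.7  -0.01 -2.1 ] w 17.3 t 19.525
tool axes in rack x: [0.999 0.053 0.   ] z: [ 0.  0. -1.]
[430.4024266  333.88097459 268.11159831]
```

Call:
{"op": "move_arm", "data": {
  "commands": [
    [[0,0,0.001,0,0,0,0.8],[0,0,0.002,0,0,0,0.8],[0,0,0.003,0,0,0,0.8],[0,0,0.004,0,0,0,0.8]]
  ]
}}

```text
clock: 20.02
tool_pos: [430.3, 333.8, 263.8]
eef_rot: [-0.0, 0.999, -0.041, 0.0]
force: [0.5, 0.3, -1.9]
width: 17.5
```

Call:
{"op": "move_arm", "data": {
  "commands": [
    [[0,0,0.001,0,0,0,0.8],[0,0,0.002,0,0,0,0.8],[0,0,0.002,0,0,0,0.8]]
  ]
}}

```text
clock: 20.4
tool_pos: [430.2, 333.8, 261.7]
eef_rot: [0.0, 0.999, -0.041, -0.0]
force: [0.0, -0.1, -1.6]
width: 17.5
```

Call:
{"op": "move_arm", "data": {
  "commands": [
    [[0,0,0.0008,0,0,0,0.8],[0,0,0.0015,0,0,0,0.8],[0,0,0.0015,0,0,0,0.8]]
  ]
}}

```text
clock: 20.78
tool_pos: [430.2, 333.8, 260.2]
eef_rot: [0.0, 0.999, -0.041, -0.0]
force: [-0.6, -0.1, -3.1]
width: 17.6
```

Call:
{"op": "move_arm", "data": {
  "commands": [
    [[0,0,0.0008,0,0,0,0.8],[0,0,0.0015,0,0,0,0.8],[0,0,0.0015,0,0,0,0.8]]
  ]
}}

```text
clock: 21.15
tool_pos: [430.3, 333.8, 258.8]
eef_rot: [-0.0, 0.999, -0.041, 0.0]
force: [0.5, -0.3, -1.4]
width: 17.3
```

Call:
{"op": "move_arm", "data": {
  "commands": [
    [[0,0,0.0008,0,0,0,0.8],[0,0,0.0015,0,0,0,0.8],[0,0,0.0015,0,0,0,0.8]]
  ]
}}

```text
clock: 21.52
tool_pos: [430.5, 334.2, 258.7]
eef_rot: [-0.001, 0.999, -0.041, 0.001]
force: [-1.7, 0.1, 6.6]
width: 17.5
```

Call:
{"op": "move_arm", "data": {
  "commands": [
    [[0,0,0.0008,0,0,0,0.8],[0,0,0.0015,0,0,0,0.8],[0,0,0.0015,0,0,0,0.8]]
  ]
}}

```text
clock: 21.9
tool_pos: [430.8, 334.7, 258.5]
eef_rot: [-0.001, 0.999, -0.041, 0.001]
force: [-4.0, -0.2, 13.8]
width: 17.5
```

Call:
{"op": "move_arm", "data": {
  "commands": [
    [[0,0,-0.0012,0,0,0,0.8],[0,0,-0.0024,0,0,0,0.8],[0,0,-0.0024,0,0,0,0.8]]
  ]
}}

```text
clock: 22.28
tool_pos: [430.4, 334.0, 258.6]
eef_rot: [-0.0, 0.999, -0.041, 0.0]
force: [-0.5, 0.7, 3.5]
width: 17.2
```

```bash
python3 -c "
from h import *
avg(2);print(tool()[0],tool()[2]['force'],tool()[2]['moment'])"
```

```text
rack TCP [-213.3  369.5  258.6] std [0.   0.   0.01] F rack [-0.9   1.14  5.39] w 17.2 t 22.375
tool axes in rack x: [0.999 0.053 0.001] z: [ 0.001  0.001 -1.   ]
[430.48136693 334.01236905 258.63615493] [-0.56582261  2.24966676  5.79881099] [0.13627109 0.29407219 0.01668187]
```

Call:
{"op": "move_arm", "data": {
  "commands": [
    [[0,0,-0.0008,0,0,0,0.8],[0,0,-0.0008,0,0,0,0.58],[0,0,-0.0008,0,0,0,0.54],[0,0,-0.0008,0,0,0,0.5],[0,0,-0.0008,0,0,0,0.45]]
  ],
  "force": 20
}}

```text
clock: 23.0
tool_pos: [430.3, 333.8, 258.9]
eef_rot: [0.0, 0.999, -0.041, -0.0]
force: [0.1, 0.4, 0.3]
width: 23.2
```

Call:
{"op": "move_arm", "data": {
  "commands": [
    [[0,0,-0.0008,0,0,0,0.35],[0,0,-0.0008,0,0,0,0.25],[0,0,-0.0008,0,0,0,0.1],[0,0,-0.0008,0,0,0,-0.1],[0,0,-0.0008,0,0,0,-0.1]]
  ]
}}

```text
clock: 23.62
tool_pos: [430.3, 333.8, 259.8]
eef_rot: [0.0, 0.999, -0.041, -0.0]
force: [0.6, -0.1, 0.6]
width: 46.9
```

```bash
python3 -c "
from h import *
avg(2);print(tool()[0])
p=camera('scene'); crop(p['image'],340,170,450,320,4,'s17')
p=camera('wrist'); save(p,'w17')"
```

```text
rack TCP [-213.5  369.3  259.8] std [0.   0.01 0.  ] F rack [ 0.09 -0.37  0.12] w 47.0 t 23.725
tool axes in rack x: [ 0.999  0.054 -0.   ] z: [-0. -0. -1.]
[430.24957849 333.82759941 259.79590452]
```

View pics/s17.png

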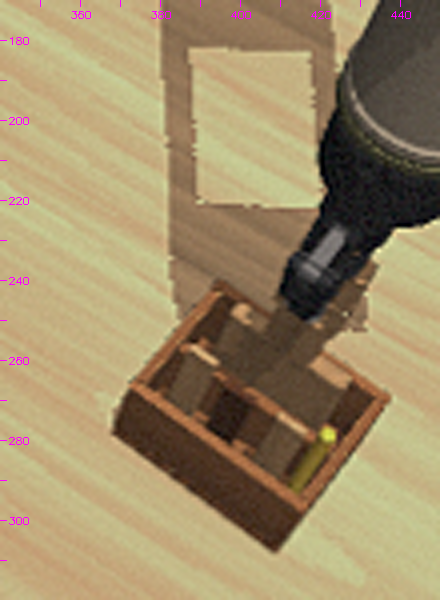

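View pics/w17.png

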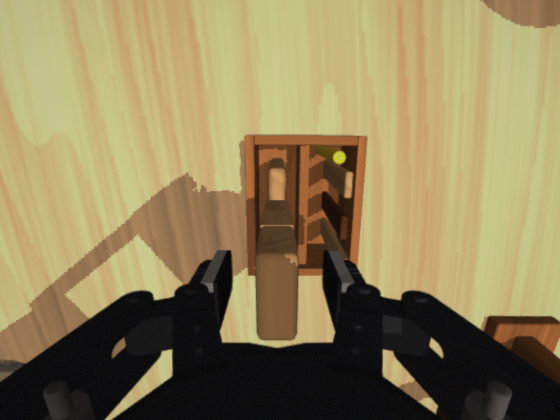

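Call:
{"op": "move_arm", "data": {
  "commands": [
    [[0,0,-0.015,0,0,0,-0.1],[0,0,-0.045,0,0,0,-0.1],[0,0,-0.085,0,0,0,-0.1],[0,0,-0.12,0,0,0,-0.1],[0,0,-0.12,0,0,0,-0.1]]
  ]
}}

```text
clock: 24.45
tool_pos: [431.3, 334.5, 385.2]
eef_rot: [-0.002, 0.999, -0.041, 0.003]
force: [0.1, 0.2, -0.6]
width: 46.7
```

```bash
python3 -c "
from h import *
avg(2)
p=camera('scene'); save(p,'s18')
p=camera('wrist'); save(p,'w18')"
```

```text
rack TCP [-213.1  369.6  381.7] std [0.22 0.12 0.93] F rack [ 0.34 -0.14 -0.61] w 46.7 t 24.55
tool axes in rack x: [0.999 0.054 0.001] z: [ 0.001  0.001 -1.   ]
```

View pics/s18.png

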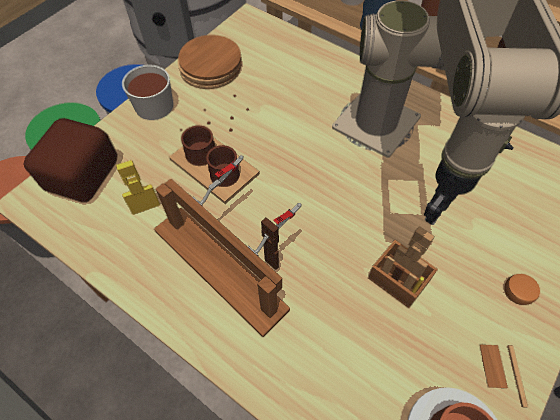

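View pics/w18.png

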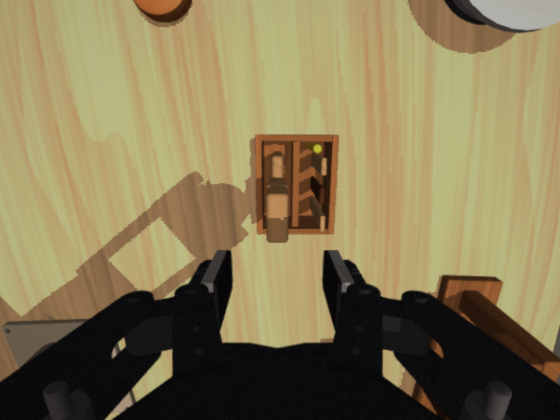

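The pictures show the paddle standing in the empty compartment. The beater still hangs, with both keepers raised. The pots are where they were, and the gripper is clear. I'm handing the job in.

```bash
python3 -c "
from h import *
print(job_done())"
```

```text
the job is handed in; nothing more can be done
None
```

The paddle is off the right hook and standing blade down in the caddy's empty compartment. I handed the job in at about 24.6 s; `job_done()` gives no verdict.

- **Keeper:** I pressed it down with the front finger to its hard stop, which I felt as a jump to about 5.7 N. While it was down, I pushed the paddle outward with the rear finger until its rim lay over the keeper's free end.
- **Drawing out:** I gripped the head and drew the paddle out along the arm, which I measured at about 0.39 rad. Measured forces while drawing out stayed under about 4 N, so the hook was not forced. The keeper did not stay flat the whole way: it had sprung up behind the paddle by the time the paddle was about 44 mm out from the bend.
- **Setting down:** The foot touched the caddy floor at about 6.6 N. I then gave one extra downward step I did not need, which took it to 13.8 N. I eased off before opening the gripper.
- **Last checks:** The scene and wrist pictures after I backed off show the paddle upright in the empty compartment. The beater still hangs on the left hook, both keepers are raised, the pots look unmoved, and the gripper is clear of everything. No check failed.

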